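Index the corner-cutting guide one slot

TASK

The swing arm of the leather corner-cutting guide is locked by a spring index pin with a pull ring. Hook a fingertip into the ring, lift the pin out of its slot, swing the arm exactly one slot towards the side where the dark wooden pounding block stands, and release the ring so that the pin snaps fully home in that slot. Do not force the mechanism, and leave the block, the jar, the mallet and the scissors where they are.

Things in the scene. Friction and masses are not known exactly. Their poses are not given: they have to be found in the camera images.
- guide: Guide fixed on the bench: plywood board (x -210 to 75, y -145 to 145, 15 mm thick), fence at its far edge. Origin: on the bench under the arm's vertical pivot axis (z). At swing 0 the arm lies along this -x. Toothed steel rim 165 mm from the pivot, up to 56 mm high, with five slots 15 deg apart, at swing -0.524, -0.262, 0, 0.262, 0.524 rad.
- swing (a joint): Angle of the swing arm (aluminium bar 36 mm wide, top 68 mm above the bench), rad. Starts locked in the middle slot, 0 within 0.01. Positive: the ring end moves to the guide's +y side. Slight friction (1 N at the ring); it stays where left. The pin has about 0.01 rad of play in a slot.
- pin (a joint): Draw of the spring pin, m: 0 = fully home, 0.012 = its round nose (10 mm dia.) just clears the teeth, 0.026 = stop. It slides along the arm, outward from the pivot and 35 deg upward; the spring pulls it back with 4.5 N at 0, 8 N at 0.022. Let go over a tooth it rests there near 0.012; within 4 mm (0.02 rad) of a slot's middle it snaps in.
- ring (a point): Centre of the steel pull ring on the pin: inner dia. 50, wire 8 mm; at pin 0 it is 224 mm from the pivot, 86 mm above the bench. Fixed to the pin, it slopes 35 deg about the line across the arm: outer wire 24 mm further out, 103 mm high; wire nearest the pivot 70 mm high. Free below, down to the board. A vertical finger fits through from above. Axes: z up, -x outward along the arm.
- block_mid (a point): Centre of the dark wooden pounding block, 110 x 70 x 50 mm, loose on the bench to one side of the guide. The arm is to be swung towards the side (body guide +y or -y) on which it stands.
- jar_mid (a point): Centre of the amber jar, 68 mm diameter, 85 mm high, loose on the bench on the other side of the guide.
- mallet: Small hammer-shaped mallet, wooden handle and dark head, 240 mm long, lying on the bench between the robot and the guide, 26 mm high; origin under its middle, x along its handle.
- scissors: Scissors with blue handle loops, 205 mm long, lying flat beside the mallet, on the guide's -y side; origin at the bottom near the rivet, x towards the blade tips.
Not all that is in view belongs to the job. Leave any blue or green look-alike of the part that bears block_mid alone.

How it is judged:
On the way:
1. the pin is lifted out of the slot it starts in (value of joint pin above 0.009 m and value of joint swing between -0.09 and 0.09 rad).
At the end, for the whole second after the job is handed in: The arm stands one slot (0.262 rad, within 0.03) from its start, on the side where the pounding block stands; the pin is home (drawn out less than 3 mm) and still; block, jar, mallet and scissors are within 25 mm of where they started (((y of block_mid in the frame of guide above 0 m and value of joint swing between 0.232 and 0.292 rad) or (y of block_mid in the frame of guide below 0 m and value of joint swing between -0.292 and -0.232 rad)) and value of joint pin below 0.003 m and linear speed of pin below 0.02 m/s and distance of each of block_mid, jar_mid, mallet, scissors from where it was at the start of the episode below 0.025 m); the robot touches nothing.
It fails at once if the arm is swung past the next slot, more than half-way to the second (value of joint swing above 0.4 rad or value of joint swing below -0.4 rad).
It fails at once if the ring is forced: more than 45 N between the fingers and the pin with its ring (contact force between the fingers and pin above 45 N).
It fails at once if the block, jar, mallet or scissors are moved or lifted by more than 25 mm (distance of any of block_mid, jar_mid, mallet, scissors from where it was at the start of the episode above 0.025 m).
It also fails if it takes over 40 s, if anything falls off the work surface, if the arm or the gripper's body presses on something with over 40 N, if the wrist force passes 120 N, or if a joint passes its speed limit or range.

ROBOT

A 7-joint arm with a two-finger parallel gripper is mounted at the origin on the work surface. World frame = base frame: x ahead of the robot, y to its left, z up, the work surface at z = 0. Lengths are in m, angles in rad, forces in N, time in s.
With the tool pointing down it reaches from about 0.35 to 0.9 m from the base axis. Payload 8.1 kg.
Tool frame: the origin (TCP) lies at the very end of the fingers, on their centre line; the grasp point (between the pads) lies 19 mm behind it; z points along the fingers, y is the line along which they close (so a half turn about z gives the same grasp; the last joint's range is limited). The gripper opens to 92 mm and grips with 3 to 60 N. Pads are 19 mm wide; open, the fingers measure 130 mm over their backs; the gripper's body (75 mm by 190 mm) begins 47 mm behind the grasp point.
Start: joints at [1.182, 0.434, 0.025, 1.573, -0.012, 1.134, -0.075], TCP at [0.176, -0.6, 0.227] pointing down, gripper open.
Joint ranges: [-2.62, 2.62], [-0.44, 2.09], [-1.27, 1.32], [0.08, 2.57], [-1.32, 4.46], [0.12, 2], [-2.74, 2.74]. Speed limits (rad/s): [2.22, 2.22, 3.01, 3.01, 3.14, 3.14, 3.14].

INTERFACE

Orientations are given as a rotation vector (axis times angle).
In Python, from cell import arm gives the robot as it stands.
- The arm moves only by the tool drive_tool, never from a script. Its argument "targets" is a list of rows, each a list of 7 numbers: the turn, a rotation vector about the world's x, y, z in units of 5 degrees (1.0 is 5 degrees), then the shift along the world's x, y, z in units of 40 mm (1.0 is 40 mm), then the opening, from 0 (shut) to 1 (fully open). In form: [[wx, wy, wz, dx, dy, dz, fingers], ...]. A call has 1 to 5 rows; each row is the pose to reach, as a shift and turn from the pose commanded when the call began; what a row does not reach only later rows make up. A row lasts 1/10 s, in which the tool goes at most 50 mm and 8.59 degrees, less where a joint would pass 70% of its speed; a pose out of reach is approached as far as the arm can. A call with a gripper value outside its range is refused whole. The fingers move at their own pace and stop on an object; "force" is the grip in N (left out, the last holds). Time passes only in rows, so rows that repeat a pose let the fingers close. It gives the time, the measured TCP pose, the force, the opening and the grip force at its end, in the units of the state.
- arm.observe(): the state, without advancing time (a new reading comes with each control period).
- arm.get_image(name): name is "scene" or "top" or "wrist"; returns a dict with "pixels" (400x640x3 uint8, red, green, blue), "intrinsics" (3x3 intrinsics, pixels), "rvec" (rotation vector, rad) and "tvec" (3), from world to camera coordinates, as OpenCV has them; the wrist camera has in their place "mount" (4x4, takes a point from camera to tool coordinates, whose origin is the TCP and whose axes are the flange's). Camera axes: x right, y down, z forward; pixel columns grow to the right and rows downward; lengths in m; the calibration is good to about 2 mm. A picture is of the moment at which its call begins: read the wrist's pose just before it. There is no depth.
- arm.sign_off(): hands the job in; it is judged then, once.
The state is a dict: "clock": time; "joints": joint angles; "dq": joint speeds; "joint_efforts": joint torques, N m; "position": TCP position; "ee_rot": TCP orientation; "force": force on the tool from outside, world axes, zero at the start; "ft_torque": the same for the moment, N m; "width": opening from 0.0 (shut) to 1.0 (fully open); "gripper_force": force on a finger pad.
Only numpy, scipy, OpenCV 4.12 (cv2) and the standard library are available. Lean on these libraries where they do the work, as an engineer would, in place of code of your own. Each camera call takes 0.05 s, during which the arm holds its last target. There are 200 camera calls.

## Working session

There is one attempt and no reset: what is moved stays moved. The work goes in short steps, Python scripts to look and compute and a tool call to move; the robot and the scene stay as the last step left them, time stands still between calls to the robot, and variables do not carry over. Pictures are saved under pics/ and viewed, at most 10 in all, crops included, and the job is handed in when it is done.

Besides the shell and the picture viewer there is one more tool, called after "Emit:" as name([rows], argument=value, ...), one row to a line, values as JSON. drive_tool: Moves the arm, as the interface text tells. Its arguments: {"type":"object","properties":{"targets":{"type":"array"},"force":{"type":"number"}},"required":["targets"]}

```bash
mkdir -p pics; ls
python3 - <<'E'
from cell import arm
import cv2, numpy as np
s=arm.observe(); print(s)
for n in("scene","top"):
    d=arm.get_image(n); cv2.imwrite(f"pics/{n}0.png",d["pixels"][:,:,::-1]); np.savez(f"{n}.npz",**d)
    print(n,d["intrinsics"].tolist(),d["rvec"],d["tvec"])
E
```

```text
pics
{'clock': 0.0, 'joints': array([ 1.18244641,  0.43521273,  0.02498971,  1.57408015, -0.01160873,
        1.13398967, -0.07511119]), 'dq': array([-0.00050887,  0.00080481,  0.00199195, -0.00023632, -0.00014669,
        0.00110756, -0.00143389]), 'joint_efforts': array([-7.44410409e-04, -6.67840433e+01,  9.85070877e-01, -3.14448202e+01,
       -6.03642873e-02,  4.29765740e-02,  1.63217715e-04]), 'position': array([ 0.17597164, -0.59919505,  0.22595808]), 'ee_rot': array([-3.10811681e+00, -4.46960442e-01,  5.60681005e-04]), 'force': array([ 0.325404  , -0.04230063,  0.05395843]), 'ft_torque': array([-0.02037346, -0.00274467, -0.02114058]), 'gripper_force': 0.0, 'width': 1.0014723746781604}
scene [[497.1708301298502, 0.0, 321.57082822622846], [0.0, 497.1708301298502, 195.06131603086516], [0.0, 0.0, 1.0]] [ 2.43415932  0.76660498 -0.24660441] [-0.38024517 -0.27255616  1.64238153]
top [[386.5602371716197, 0.0, 319.40025217446595], [0.0, 386.5602371716197, 204.91872380154612], [0.0, 0.0, 1.0]] [ 2.16990216 -2.14051876  0.11571865] [-0.11330893  0.53907726  0.90337971]
```

View pics/scene0.png

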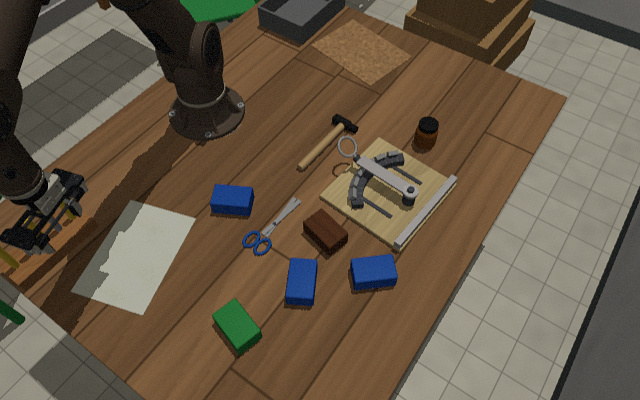

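View pics/top0.png

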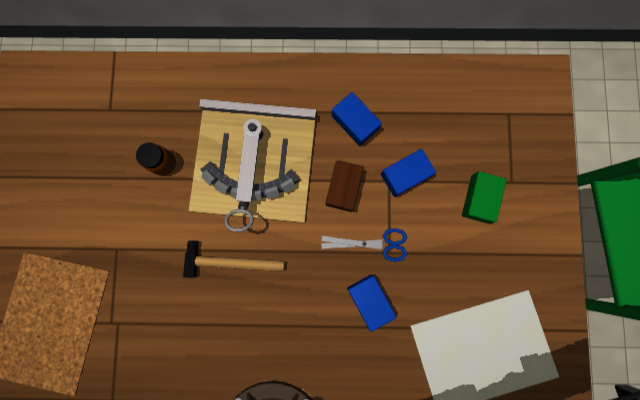

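The top view shows the ring near (239,220), the pivot near (252,127), the dark block near (345,185) and the jar near (155,158). The block is on the right, which is world -y and guide -y. I'll take magnified crops for accurate pixels.

Run:
```python
import cv2
a=cv2.imread("pics/top0.png")[90:250,180:330]; b=cv2.imread("pics/scene0.png")[110:260,310:470]
cv2.imwrite("pics/c1.png",cv2.resize(a,None,fx=3.7,fy=3.7,interpolation=2)[:592])
cv2.imwrite("pics/c2.png",cv2.resize(b,None,fx=4,fy=4,interpolation=2))
```

```text
(no output)
```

View pics/c1.png

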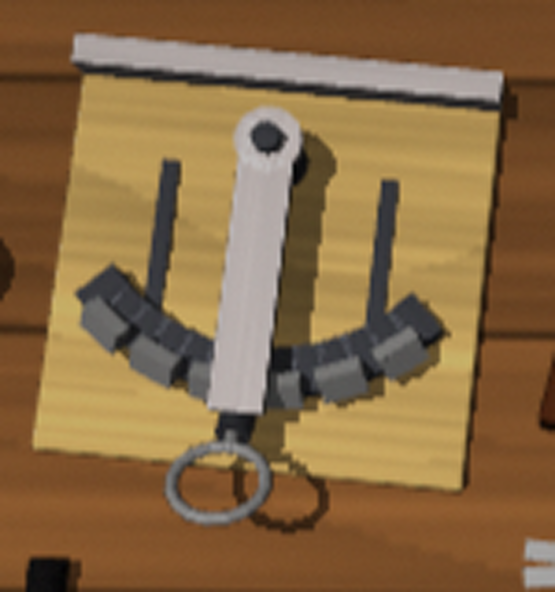

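View pics/c2.png

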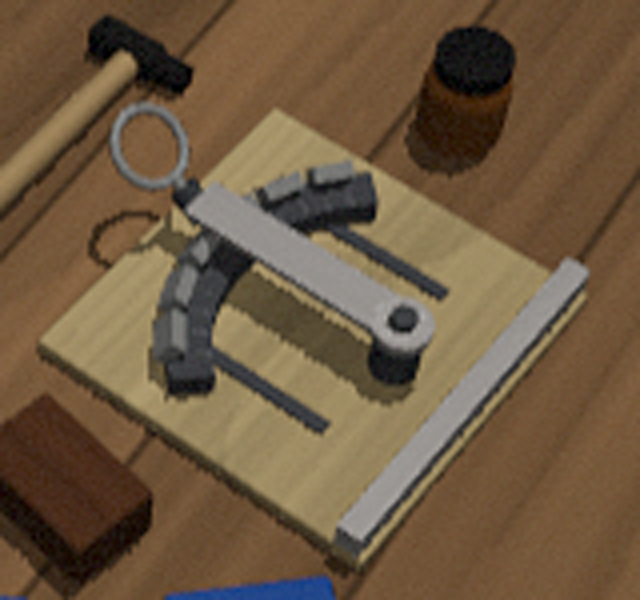

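```bash
cat > h.py <<'E'
import numpy as np, cv2
from scipy.optimize import least_squares
C={n:dict(np.load(n+".npz")) for n in("top","scene")}
def proj(n,P):
    d=C[n]; return cv2.projectPoints(np.array(P,float).reshape(-1,1,3),d["rvec"],d["tvec"],d["intrinsics"],None)[0][:,0]
def back(n,uv,z):
    d=C[n];R=cv2.Rodrigues(d["rvec"])[0];r=R.T@np.linalg.inv(d["intrinsics"])@[*uv,1];o=-R.T@d["tvec"].ravel();return o+r*(z-o[2])/r[2]
def c1(p): return np.array(p)/3.7+[180-.4,90-.4]
def c2(p): return np.array(p)/4+[310-.4,110-.4]
G=np.array([[-.21,.145,.015],[-.21,-.145,.015],[0,0,.068],[-.224,0,.086]])
T=np.array([c1(p) for p in[(34,449),(463,489),(268,138),(219,483)]])
S=np.array([c2(p) for p in[(278,110),(40,345),(402,325),(150,146)]])
def W(p):
    c,s=np.cos(p[2]),np.sin(p[2]);R=np.array([[c,-s,0],[s,c,0],[0,0,1]]);return G@R.T+[p[0],p[1],0]
E
python3 - <<'E'
from h import *
f=lambda p:np.r_[(proj("top",W(p))-T).ravel(),(proj("scene",W(p))-S).ravel()]
r=least_squares(f,[.6,0,0]);print(r.x,r.fun.round(1));print(W(r.x))
def tri(a,b): return least_squares(lambda q:np.r_[(proj("top",q)-a).ravel(),(proj("scene",q)-b).ravel()],[.5,0,.05]).x
for i in range(4): print(tri(T[i],S[i]))
print("block",back("top",(347,183),.05),"jar",back("top",(150,154),.085),"mallet",back("top",(190,260),.026),back("top",(285,266),.02),"sc tip",back("top",(322,242),.01))
E
```

```text
[ 0.72251578  0.05766898 -0.08217369] [-1.4 -0.7 -0.3 -0.3 -0.3 -0.4 -0.  -1.  -1.5 -0.3 -1.4 -0.5 -0.2  0.1
 -0.8  1.1]
[[ 0.52512618  0.21941676  0.015     ]
 [ 0.50132262 -0.06960468  0.015     ]
 [ 0.72251578  0.05766898  0.068     ]
 [ 0.49927164  0.07605518  0.086     ]]
[0.5257444  0.21934109 0.01165029]
[ 0.50230684 -0.06880442  0.0116436 ]
[0.72211941 0.05756257 0.06769932]
[0.49801219 0.07665638 0.08845217]
block [ 0.59182854 -0.17121283  0.05      ] jar [0.64828902 0.28898827 0.085     ] mallet [0.40407118 0.20272185 0.026     ] [ 0.39294178 -0.02520076  0.02      ] sc tip [ 0.45187299 -0.11335356  0.01      ]
```

Emit:
drive_tool([
  [0, 0, -0.3, 0.54, 1.12, 0, 0],
  [0, 0, -0.6, 1.08, 2.24, 0, 0],
  [0, 0, -0.9, 1.6, 3.36, 0, 0],
  [0, 0, -1.2, 2.15, 4.5, 0, 0],
  [0, 0, -1.4, 2.7, 5.6, 0, 0],
], force=20)

```text
clock: 0.6
position: [0.2845, -0.3736, 0.2265]
ee_rot: [-3.131, -0.255, 0.0]
force: [-0.1, -0.2, -0.7]
width: 0.615
gripper_force: 0.0
```

Emit:
drive_tool([
  [0, 0, -0.3, 0.54, 1.12, 0, 0],
  [0, 0, -0.6, 1.08, 2.24, 0, 0],
  [0, 0, -0.9, 1.6, 3.36, 0, 0],
  [0, 0, -1.2, 2.15, 4.5, 0, 0],
  [0, 0, -1.4, 2.7, 5.6, 0, 0],
])

```text
clock: 1.1
position: [0.3923, -0.1497, 0.2268]
ee_rot: [3.141, 0.063, 0.0]
force: [0.9, -1.4, 0.3]
width: 0.176
gripper_force: 0.0
```

Emit:
drive_tool([
  [0, 0, -0.3, 0.54, 1.12, 0, 0],
  [0, 0, -0.6, 1.08, 2.24, 0, 0],
  [0, 0, -0.9, 1.6, 3.36, 0, 0],
  [0, 0, -1.2, 2.15, 4.5, 0, 0],
  [0, 0, -1.4, 2.7, 5.6, 0, 0],
])

```text
clock: 1.6
position: [0.5005, 0.0741, 0.2266]
ee_rot: [3.139, -0.129, -0.0]
force: [1.1, -2.1, -0.0]
width: 0.007
gripper_force: 0.0
```

Emit:
drive_tool([
  [0, 0, 0, 0, 0, 0, 0],
  [0, 0, 0, 0, 0, 0, 0],
  [0, 0, 0, 0, 0, 0, 0],
  [0, 0, 0, 0, 0, 0, 0],
])

```text
clock: 2.0
position: [0.4998, 0.0707, 0.2266]
ee_rot: [3.138, -0.13, -0.001]
force: [-0.2, -0.1, -0.3]
width: 0.006
gripper_force: 0.0
```

Run:
```python
from cell import arm
from h import *
s=arm.observe();d=arm.get_image("wrist");t=arm.get_image("top");print(s["position"],s["ee_rot"],d["mount"])
im=d["pixels"][:,:,::-1].copy(); M=d["mount"]
R=cv2.Rodrigues(s["ee_rot"])[0]
def pw(P):
    q=R.T@(np.array(P)-s["position"]); q=np.linalg.inv(M)@[*q,1]; u=d["intrinsics"]@q[:3]; return u[:2]/u[2],q[2]
# overlay predicted ring centreline (red) for fit
a0=np.pi-.083; out=np.array([np.cos(a0),np.sin(a0),0]); tan=np.array([-out[1],out[0],0]); ax=out*np.cos(.611)+[0,0,np.sin(.611)]
c=np.array([.722,.0576,.086])+.224*out
for th in np.arange(0,6.28,.2):
    p,z=pw(c+.029*(ax*np.cos(th)+tan*np.sin(th)))
    if z>0: cv2.circle(im,tuple(int(v) for v in p.round()),1,(0,0,255),-1)
for P in (c,[.722,.0576,.068],[*s["position"][:2],.086],s["position"]):
    print(c,pw(P))
cv2.imwrite("pics/w1.png",im)
```

```text
[0.49977507 0.07070571 0.2266463 ] [ 3.13801514e+00 -1.30321497e-01 -5.80447901e-04] [[-8.86309205e-04 -9.64722218e-01 -2.63268411e-01  7.07296492e-02]
 [ 9.99999587e-01 -9.07875649e-04 -3.97352254e-05 -6.23609144e-04]
 [-2.00681525e-04 -2.63268338e-01  9.64722624e-01 -1.58310820e-01]
 [ 0.00000000e+00  0.00000000e+00  0.00000000e+00  1.00000000e+00]]
[0.49877113 0.07617066 0.086     ] (array([306.31501971, 192.17882627]), np.float64(0.3073979480407295))
[0.49877113 0.07617066 0.086     ] (array([ 305.15203568, -101.36132466]), np.float64(0.26571726323683637))
[0.49877113 0.07617066 0.086     ] (array([312.44225069, 190.55473732]), np.float64(0.30701916417155206))
[0.49877113 0.07617066 0.086     ] (array([313.21025504, 257.02516068]), np.float64(0.1713468876152064))
```

View pics/w1.png

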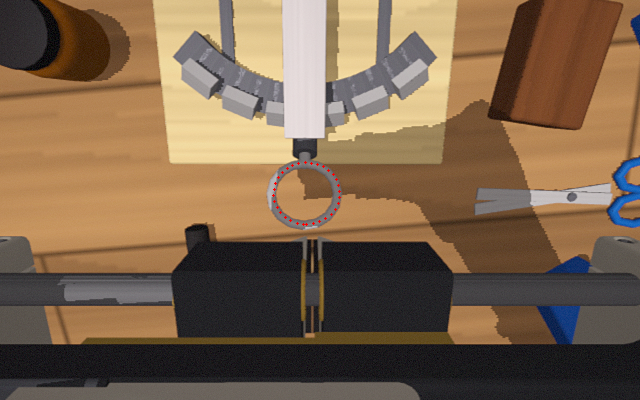

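The ring is centred near (303.5,195), about 2.5 px from the predicted ellipse. The finger tips are near (313,255). I'll correct, go lower and look again.

Emit:
drive_tool([
  [0, 0, 0, -0.03, 0.1, -0.6, 0],
  [0, 0, 0, -0.06, 0.18, -1.2, 0],
  [0, 0, 0, -0.06, 0.18, -1.8, 0],
  [0, 0, 0, -0.06, 0.18, -2.4, 0],
  [0, 0, 0, -0.06, 0.18, -2.4, 0],
])

```text
clock: 2.6
position: [0.4958, 0.0782, 0.1284]
ee_rot: [3.138, -0.128, -0.007]
force: [-0.2, -0.3, 0.0]
width: 0.005
gripper_force: 0.0
```

```bash
cat > w.py <<'E'
import sys
from cell import arm
from h import *
name,cx,cy,sw,pin=sys.argv[1],*map(float,sys.argv[2:])
s=arm.observe();d=arm.get_image("wrist");print(s["position"],s["ee_rot"],s["force"])
im=d["pixels"][:,:,::-1].copy(); M=d["mount"];R=cv2.Rodrigues(s["ee_rot"])[0]
def pw(P):
    q=R.T@(np.array(P)-s["position"]); q=np.linalg.inv(M)@[*q,1]; u=d["intrinsics"]@q[:3]; return u[:2]/u[2]
a0=np.pi-.083-sw; out=np.array([np.cos(a0),np.sin(a0),0]); tan=np.array([-out[1],out[0],0]); ax=out*np.cos(.611)+[0,0,np.sin(.611)]
c=np.array([cx,cy,.086])
for th in np.arange(0,6.28,.2):
    cv2.circle(im,tuple(int(v) for v in pw(c+pin*ax+.029*(ax*np.cos(th)+tan*np.sin(th))).round()),1,(0,0,255),-1)
for y in(-.019,.019):
  for x in(-.0095,.0095):
    cv2.circle(im,tuple(int(v) for v in pw(s["position"]+R@[x,y,0]).round()),2,(0,255,0),-1)
cv2.imwrite(f"pics/{name}.png",im)
E
python3 w.py w2 .4975 .078 0 0
```

```text
[0.49577598 0.07817341 0.12841704] [ 3.13752252 -0.12849266 -0.00743293] [-0.1762627  -0.34228425  0.00586953]
```

View pics/w2.png

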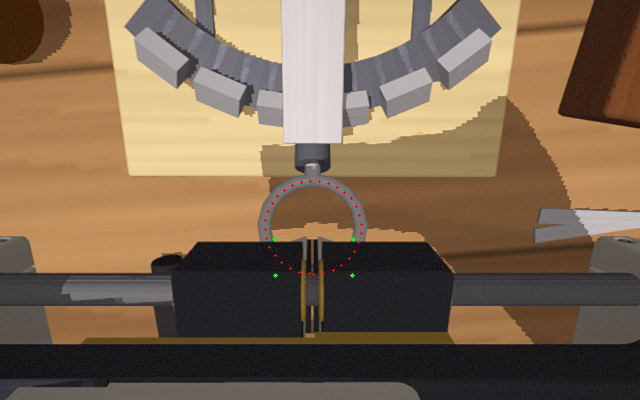

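The ring is now centred near (313,228), but the finger carriages at y>242 hide the tips. I'll check the tip shape with the scene camera.

Run:
```python
from cell import arm
from h import *
d=arm.get_image("scene");s=arm.observe()
u=proj("scene",s["position"])[0];print(u)
x,y=int(u[0])-60,int(u[1])-70
im=d["pixels"][y:y+110,x:x+130,::-1]
cv2.imwrite("pics/s2.png",cv2.resize(im,None,fx=5,fy=5,interpolation=2));print(x,y)
```

```text
[347.03503571 135.95976534]
287 65
```

View pics/s2.png

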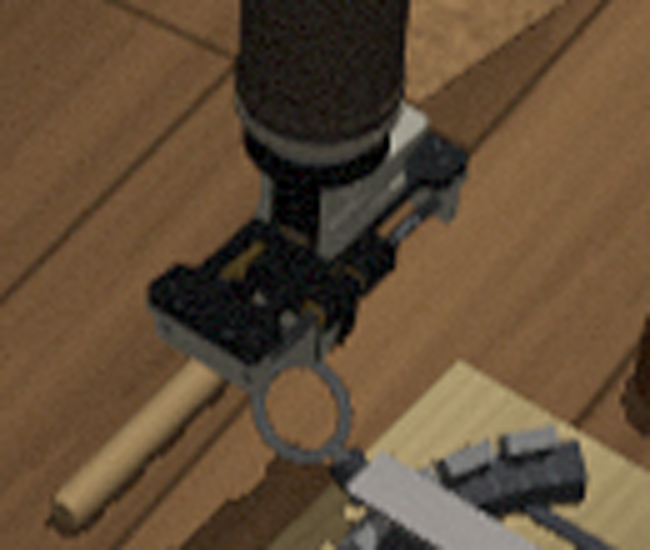

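The tips sit just behind the ring centre and the lateral offset is good. I'll enter slowly.

Emit:
drive_tool([
  [0, 0, 0, 0.04, 0, 0, 0],
  [0, 0, 0, 0.04, 0, -0.2, 0],
  [0, 0, 0, 0.04, 0, -0.4, 0],
  [0, 0, 0, 0.04, 0, -0.6, 0],
  [0, 0, 0, 0.04, 0, -0.6, 0],
])

```text
clock: 3.2
position: [0.4985, 0.0793, 0.1054]
ee_rot: [3.138, -0.127, -0.003]
force: [-0.3, 0.4, -0.1]
width: 0.004
gripper_force: 0.0
```

Emit:
drive_tool([
  [0, 0, 0, 0, 0, -0.15, 0],
  [0, 0, 0, 0, 0, -0.3, 0],
  [0, 0, 0, 0, 0, -0.45, 0],
  [0, 0, 0, 0, 0, -0.45, 0],
])

```text
clock: 3.6
position: [0.4988, 0.0794, 0.0878]
ee_rot: [3.139, -0.127, -0.002]
force: [0.9, 0.0, -0.1]
width: 0.007
gripper_force: 0.0
```

Emit:
drive_tool([
  [0, 0, 0, 0, 0, -0.15, 0],
  [0, 0, 0, 0, 0, -0.3, 0],
  [0, 0, 0, 0, 0, -0.45, 0],
  [0, 0, 0, 0, 0, -0.45, 0],
])

```text
clock: 4.0
position: [0.4988, 0.0794, 0.0698]
ee_rot: [3.139, -0.127, -0.002]
force: [0.3, -1.0, 0.3]
width: 0.007
gripper_force: 0.0
```

Emit:
drive_tool([
  [0, 0, 0, -0.05, 0.005, 0, 0],
  [0, 0, 0, -0.1, 0.01, 0, 0],
  [0, 0, 0, -0.1, 0.01, 0, 0],
])

```text
clock: 4.3
position: [0.4963, 0.0798, 0.0712]
ee_rot: [-3.139, 0.128, -0.003]
force: [3.7, -2.3, -2.7]
width: 0.002
gripper_force: 1.8
```

Emit:
drive_tool([
  [0, 0, 0, -0.05, 0.005, 0, 0],
  [0, 0, 0, -0.1, 0.01, 0, 0],
  [0, 0, 0, -0.1, 0.01, 0, 0],
])

```text
clock: 4.6
position: [0.4941, 0.0804, 0.072]
ee_rot: [-3.138, 0.128, -0.008]
force: [7.4, -1.7, 3.4]
width: -0.0
gripper_force: 3.4
```

Emit:
drive_tool([
  [0, 0, 0, -0.06, 0.005, 0.04, 0],
  [0, 0, 0, -0.12, 0.01, 0.08, 0],
  [0, 0, 0, -0.18, 0.015, 0.12, 0],
  [0, 0, 0, -0.24, 0.02, 0.16, 0],
  [0, 0, 0, -0.24, 0.02, 0.16, 0],
])

```text
clock: 5.1
position: [0.4848, 0.0812, 0.0786]
ee_rot: [-3.138, 0.129, -0.009]
force: [8.2, -1.9, 0.8]
width: 0.001
gripper_force: 3.9
```

Emit:
drive_tool([
  [0, 0, 0, -0.06, 0.005, 0.04, 0],
  [0, 0, 0, -0.12, 0.01, 0.08, 0],
  [0, 0, 0, -0.18, 0.015, 0.12, 0],
  [0, 0, 0, -0.18, 0.015, 0.12, 0],
])

```text
clock: 5.5
position: [0.4779, 0.0818, 0.0834]
ee_rot: [-3.138, 0.129, -0.01]
force: [9.5, -1.7, 1.0]
width: 0.005
gripper_force: 4.3
```

Run:
```python
from cell import arm
from h import *
s=arm.observe();d=arm.get_image("top");print(s["position"],s["force"])
e=arm.get_image("scene")
a=cv2.resize(d["pixels"][100:250,180:330,::-1],None,fx=2.66,fy=4,interpolation=2)[:, :400]
b=cv2.resize(e["pixels"][100:220,310:410,::-1],None,fx=4,fy=5,interpolation=2)
cv2.imwrite("pics/p3.png",np.hstack([a,b[:, :400]][:2]) if a.shape[0]==b.shape[0] else b)
```

```text
[0.47793282 0.08179632 0.08343855] [ 9.51855681 -1.72117439  0.96245997]
```

View pics/p3.png

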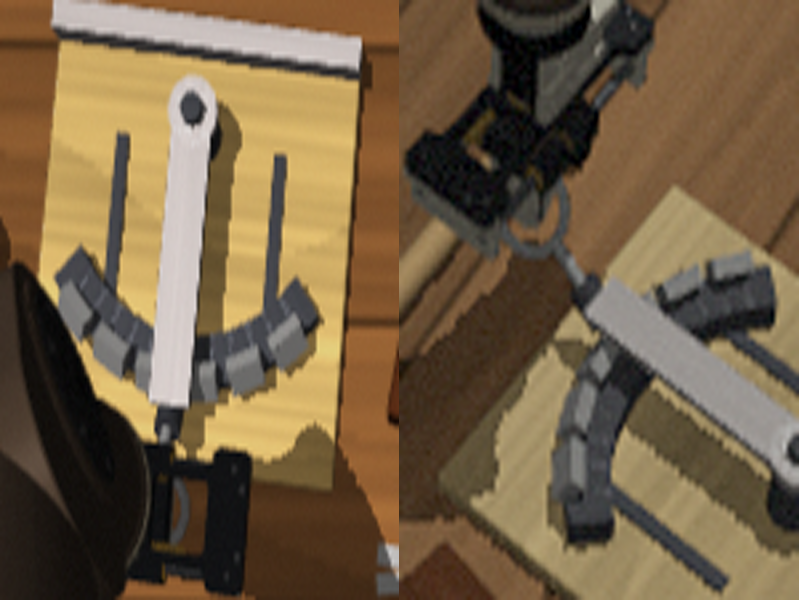

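The ring is drawn well out, with the pin stem visible and the fingers inside the ring. Next is the swing to -y: 15° CCW about the pivot.

Emit:
drive_tool([
  [0, 0, 0.38, -0.02, -0.2, 0, 0],
  [0, 0, 0.75, -0.03, -0.4, 0, 0],
  [0, 0, 1.13, -0.03, -0.6, 0, 0],
  [0, 0, 1.5, -0.03, -0.8, 0, 0],
  [0, 0, 1.5, -0.03, -0.8, 0, 0],
])

```text
clock: 6.1
position: [0.4771, 0.0491, 0.0833]
ee_rot: [-3.14, -0.077, -0.011]
force: [9.7, -1.7, -0.7]
width: 0.003
gripper_force: 4.8
```

Emit:
drive_tool([
  [0, 0, 0.38, 0.01, -0.2, 0, 0],
  [0, 0, 0.75, 0.03, -0.4, 0, 0],
  [0, 0, 1.13, 0.05, -0.6, 0, 0],
  [0, 0, 1.5, 0.08, -0.8, 0, 0],
  [0, 0, 1.5, 0.08, -0.8, 0, 0],
])

```text
clock: 6.6
position: [0.4804, 0.0174, 0.0833]
ee_rot: [-3.128, -0.283, -0.011]
force: [9.9, 0.3, -0.6]
width: 0.009
gripper_force: 4.5
```

```bash
cat > ang.py <<'E'
import sys
from cell import arm
from h import *
def angle(im):
    # bar: bright grey, within 25..125 mm from pivot
    hsv=cv2.cvtColor(im,cv2.COLOR_RGB2HSV); m=(hsv[...,1]<60)&(hsv[...,2]>140)
    v,u=np.nonzero(m); P=np.array([back("top",(a,b),.068)[:2] for a,b in zip(u,v)])-[.722,.0576]
    r=np.hypot(*P.T); P=P[(r>.04)&(r<.14)&(P[:,0]<0)]
    c=P.mean(0); w=np.linalg.svd(P-c)[2][0]; w*=-np.sign(w[0])
    return len(P),np.arctan2(w[1],-w[0]),np.arctan2(c[1],-c[0])
a=angle(C["top"]["pixels"]);s=arm.observe();d=arm.get_image("top")["pixels"];b=angle(d)
print(a,b,"swing",b[1]-a[1],b[2]-a[2],s["position"],s["force"])
cv2.imwrite(f"pics/{sys.argv[1]}.png",cv2.resize(d[100:250,180:330,::-1],None,fx=4,fy=4,interpolation=2))
E
python3 ang.py p4
```

```text
(624, np.float64(0.08893248063006219), np.float64(0.07904811884000104)) (619, np.float64(-0.19237825282150417), np.float64(-0.18152339096027809)) swing -0.2813107334515664 -0.2605715098002791 [0.48039707 0.01743039 0.08332101] [ 9.88867053  0.28962029 -0.61657701]
```

The swing is about -0.262 by both the image centroid and the tool pose. Now I'll let the pin back in along its axis.

Emit:
drive_tool([
  [0, 0, 0, 0.08, 0.01, -0.05, 0],
  [0, 0, 0, 0.16, 0.02, -0.1, 0],
  [0, 0, 0, 0.24, 0.035, -0.15, 0],
  [0, 0, 0, 0.32, 0.045, -0.2, 0],
  [0, 0, 0, 0.32, 0.045, -0.2, 0],
])

```text
clock: 7.15
position: [0.4924, 0.0202, 0.0748]
ee_rot: [-3.128, -0.283, -0.008]
force: [8.1, -0.5, 0.2]
width: 0.005
gripper_force: 3.6
```

Emit:
drive_tool([
  [0, 0, 0, 0.08, 0.01, -0.05, 0],
  [0, 0, 0, 0.16, 0.02, -0.1, 0],
  [0, 0, 0, 0.24, 0.03, -0.12, 0],
  [0, 0, 0, 0.24, 0.03, -0.12, 0],
  [0, 0, 0, 0.24, 0.03, -0.12, 0],
])

```text
clock: 7.65
position: [0.4985, 0.0208, 0.0691]
ee_rot: [3.129, 0.284, -0.001]
force: [0.9, -0.5, 0.6]
width: 0.003
gripper_force: 0.4
```

```bash
python3 ang.py p5; python3 w.py w5 .5003 .0188 -.262 0
```

```text
(624, np.float64(0.08893248063006219), np.float64(0.07904811884000104)) (531, np.float64(-0.27427856115277843), np.float64(-0.20074219100934115)) swing -0.36321104178284064 -0.27979030984934217 [0.49853165 0.02077234 0.06907276] [ 0.86176212 -0.4602471   0.56446279]
[0.49857164 0.02076172 0.06910668] [ 3.12867243e+00  2.84107131e-01 -7.76798752e-04] [ 0.74795319 -0.46417104 -0.3283541 ]
```

View pics/w5.png

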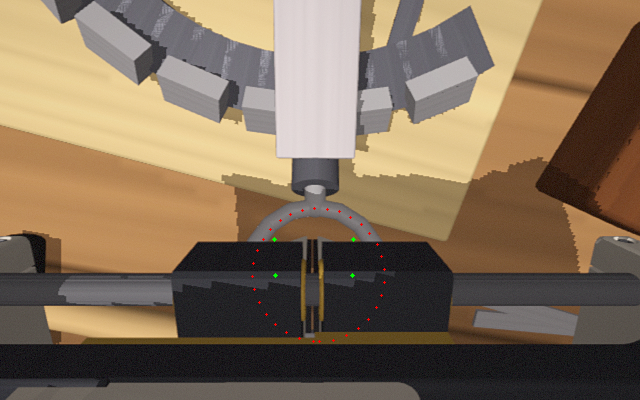

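The force has dropped and the ring lies on the pin-home prediction at about (315,208). I'll centre the finger and withdraw straight up.

Emit:
drive_tool([
  [0, 0, 0, 0.05, 0, 0, 0],
  [0, 0, 0, 0.05, 0, 0.15, 0],
  [0, 0, 0, 0.05, 0, 0.3, 0],
  [0, 0, 0, 0.05, 0, 0.45, 0],
  [0, 0, 0, 0.05, 0, 0.6, 0],
])

```text
clock: 8.25
position: [0.5011, 0.0208, 0.0939]
ee_rot: [3.129, 0.284, 0.001]
force: [0.3, 0.5, -0.1]
width: 0.002
gripper_force: 0.0
```

Emit:
drive_tool([
  [0, 0, 0, 0, 0, 0.2, 0],
  [0, 0, 0, 0, 0, 0.4, 0],
  [0, 0, 0, 0, 0, 0.6, 0],
  [0, 0, 0, 0, 0, 0.8, 0],
  [0, 0, 0, 0, 0, 1.0, 0],
])

```text
clock: 8.75
position: [0.501, 0.0207, 0.1339]
ee_rot: [3.129, 0.284, 0.0]
force: [0.3, 0.3, -0.6]
width: 0.006
gripper_force: 0.0
```

Emit:
drive_tool([
  [0, 0, 0, 0, 0, 0.7, 0],
  [0, 0, 0, -0.8, -0.8, 1.4, 0],
  [0, 0, 0, -1.5, -1.6, 2, 0],
  [0, 0, 0, -1.5, -2.4, 2.5, 0],
  [0, 0, 0, -1.5, -3.4, 2.5, 0],
])

```text
clock: 9.25
position: [0.4418, -0.1158, 0.2367]
ee_rot: [3.126, 0.286, 0.008]
force: [2.0, 0.4, -0.4]
width: 0.001
gripper_force: 0.0
```

Emit:
drive_tool([
  [0, 0, 0, 0, -1, 0, 0],
  [0, 0, 0, 0, -2, 0, 0],
  [0, 0, 0, 0, -3, 0, 0],
  [0, 0, 0, 0, -4, 0, 0],
  [0, 0, 0, 0, -4, 0, 0],
])

```text
clock: 9.75
position: [0.4396, -0.2814, 0.2331]
ee_rot: [3.128, 0.272, -0.001]
force: [0.8, 0.2, 0.1]
width: 0.005
gripper_force: 0.0
```

```bash
python3 ang.py p6
```

```text
(624, np.float64(0.08893248063006219), np.float64(0.07904811884000104)) (624, np.float64(-0.17471505781266553), np.float64(-0.17585607777872833)) swing -0.2636475384427277 -0.2549041966187294 [ 0.43956592 -0.28135502  0.23311153] [0.83125619 0.18151076 0.11465453]
```

View pics/p6.png

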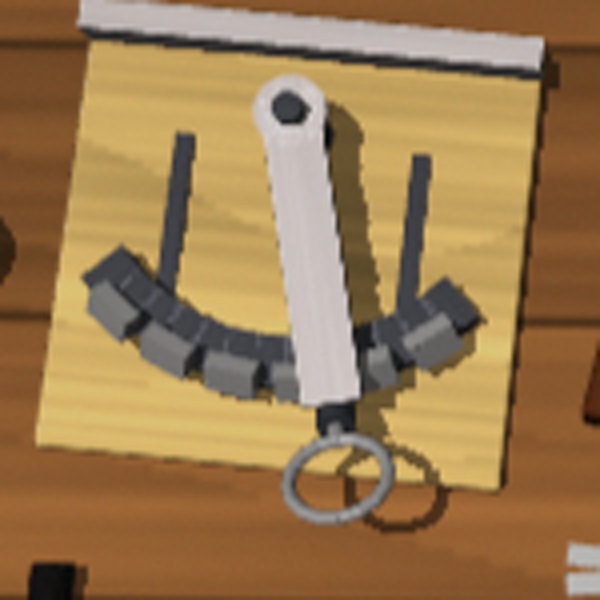

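The arm is one slot over: pivot at (290,107), ring at (338,479). The pivot-to-ring distance is 93.8 px, against 94.2 px at the start, so the pin is home.

```bash
python3 -c "
from cell import arm
print(arm.sign_off())"
```

```text
the job is handed in; nothing more can be done
None
```

I swung the arm one slot towards the dark pounding block (about -0.26 rad by the camera); the pin looks fully home, nothing else was touched as far as I could tell, and the job is handed in, though sign-off returned no verdict.

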